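Start the shop's laminator

TASK

Start the laminator, pressing with closed fingertips and picking nothing up: first tip the paddle switch on the socket block over by pressing its raised end all the way down, then push the laminator's round key fully in so that it stays down, and last press its oblong bar key fully down for a moment and let it come back up. Leave the square key alone, do not lift or push away the socket block, and do not disturb the things standing around.

Things in the scene. Friction and masses are not known exactly. Their poses are not given: they have to be found in the camera images.
- laminator: Grey office laminator, fixed to the counter, 150 mm deep (its x) x 400 mm wide (its y) x 85 mm high. Origin: centre of its underside; z up; its front (-x) faces roughly the robot. On its flat top, in a row along its y, are three white keys on a black panel, centres 75 mm apart, 20 mm to the front of its middle line, at y = -110, -35 and +40 mm; which key is at which of the three places changes. A loose tape roll lies on the top near its +y end.
- round_key_top (a point): Centre of the top face of the round white key, a disc of 38 mm diameter; 16 mm above the laminator's top when up; moves with the key. Axes parallel to the laminator's.
- round_key (a joint): Its joint is a straight vertical plunger: 0 = up, 0.006 m = fully in (grows downwards). It slides stiffly (about 3 N) and stays where it is left: no spring.
- square_key_top (a point): Centre of the top face of the square white key, 36 x 36 mm, 16 mm above the laminator's top. Not to be pressed.
- square_key (a joint): Its joint is a straight vertical plunger: 0 = up, 0.006 m = fully in (grows downwards). Stays where it is left, moves at about 3 N. Must stay up.
- bar_key_top (a point): Centre of the top face of the oblong white bar key, 26 mm (laminator's x) x 56 mm (its y), 16 mm above the laminator's top when up; moves with the key.
- bar_key (a joint): Its joint is a straight vertical plunger: 0 = up, 0.006 m = fully in (grows downwards). Spring key: about 1.5 N to start and 5 N to hold fully down; comes up by itself.
- socket_block: Black mains socket block standing loose on the counter, 160 (its x) x 70 (its y) x 45 mm high, 0.6 to 1.3 kg. Origin: centre of its underside; z up; its +x end is away from the robot. On its top: the white paddle switch (centre 32 mm towards -x from the middle) and a round socket on its +x half.
- paddle_press (a point): Where to press the paddle switch: on the top face of the half that is raised at the start (the end towards the block's middle and socket, away from the robot), 22 mm from the paddle's pivot and 8 mm from its end, on its centre line; about 64 mm above the counter at the start and about 56 mm when tipped over; moves with the paddle.
- paddle (a joint): Rocker angle of the white paddle, 60 mm long (block's x) x 34 mm wide, 8 mm thick, pivoted in its middle about the block's y, pivot 56 mm above the counter. 0 = off, its +x end raised; 0.4 rad = on, its +x end fully down. Starts at 0 to 0.05. Turns stiffly (0.06 N m, about 3 N at the press point) and stays where it is left.
- tape_roll: Loose cardboard-coloured tape roll, 60 mm diameter, 19 mm high, lying flat on the laminator's top. Origin: centre of its underside.
- stapler: Loose stapler, 34 x 140 x 47 mm high, on the counter behind the laminator. Origin: centre of its underside.
- card_box: Loose carton of cards, 55 x 85 x 26 mm high, in front of the laminator. Origin: centre of its underside.
- glue_bottle: Loose white glue bottle, 36 mm diameter, 90 mm high, upright behind the socket block. Origin: centre of its underside.
- eraser: Loose eraser, 22 x 55 x 13 mm high, in front of the socket block. Origin: centre of its underside.
- clip_tin: Loose round metal tin of clips, 60 mm diameter, 30 mm high, in front of the laminator near its -y end. Origin: centre of its underside.
There are look-alikes about, which are no part of the job. What is shaped like the socket_block but green, red or yellow is not meant.

How it is judged:
By the outcome, as a careful person would: the job done as asked, in the order asked, and still so for the second after the job is handed in, with the robot touching nothing.
It also fails if it takes over 53 s, if anything falls off the work surface, if the arm or the gripper's body presses on something with over 40 N, if the wrist force passes 120 N, or if a joint passes its speed limit or range.

ROBOT

A 6-joint arm with a two-finger parallel gripper is mounted at the origin on the work surface. World frame = base frame: x ahead of the robot, y to its left, z up, the work surface at z = 0. Lengths are in m, angles in rad, forces in N, time in s.
With the tool pointing down it reaches from about 0.25 to 0.775 m from the base axis. Payload 4 kg.
Tool frame: the origin (TCP) lies midway between the tips of the shut fingers; the grasp point (between the pads) lies 19 mm behind it; z points along the fingers, y is the direction in which the jaws open and shut (so a half turn about z gives the same grasp; the last joint's range is limited). The gripper opens to 94 mm and grips with 3 to 60 N. Pads are 16 mm wide; open, the fingers measure 119 mm over their backs; the gripper's body (75 mm by 177 mm) begins 78 mm behind the grasp point.
Start: joints at [-1.422, 0.087, 1.371, -0, 1.684, -0.103], TCP at [0.137, -0.533, 0.206] pointing down, gripper open.
Joint ranges: [-3.1, 3.1], [-0.76, 2.03], [0.27, 2.55], [-1.08, 4.22], [0.17, 2.65], [-2.57, 2.57]. Speed limits (rad/s): [2.79, 2.79, 3.14, 3.14, 3.14, 3.14].

INTERFACE

Orientations are given as [roll, pitch, yaw] about the fixed x, y, z axes, in that order (R = Rz(yaw) Ry(pitch) Rx(roll)).
In Python, from bench import get_obs, snapshot, ticket gives the robot as it stands.
- The arm moves only by the shell command python3 -m creep 'ROWS' [OPENING]. ROWS is JSON, a list that holds one entry, the list of rows, each a list of 4 numbers: the shift along the tool's x, y, z in mm, then the turn about the tool's z in degrees. A call has 1 to 8 rows; each row shifts and turns the commanded pose from where the row before left it, along the tool's axes as they then stand; what a row does not reach is not made up. A row lasts 1/8 s, in which the tool goes at most 62.5 mm and 10.7 degrees, less where a joint would pass 70% of its speed; a pose out of reach is approached as far as the arm can. A call with a gripper value outside its range is refused whole. OPENING is the opening, from 0 (shut) to 1 (fully open), set as the call begins (- or left out, the last holds). The fingers move at their own pace and stop on an object; the grip force is fixed at half the most. Time passes only in rows, so rows that do not move let the fingers close. It gives the time, the measured TCP pose, the force and the opening at its end, in the units of the state.
- get_obs(): the state, without advancing time (a new reading comes with each control period).
- snapshot(name): name is "scene" or "top" or "wrist"; returns a dict with "color" (420x560x3 uint8, red, green, blue), "depth" (420x560 float32, m along the optical axis (not along the pixel's ray), 0 where there is no reading), "fx", "fy", "cx", "cy" (pixels), "extrinsics" (4x4, takes a point from world to camera coordinates). Camera axes: x right, y down, z forward; pixel columns grow to the right and rows downward; lengths in m; the calibration is good to about 2 mm. A picture is of the moment at which its call begins.
- ticket.close_job(): hands the job in, once; it reports no verdict.
The state is a dict: "time": time; "joint_positions": joint angles; "qvel": joint speeds; "joint_torque": joint torques, N m; "tool_pos": TCP position; "ee_rot": TCP orientation; "wrist_force": force on the tool from outside, world axes, zero at the start; "wrist_torque": the same for the moment, N m; "width": finger opening in m.
Only numpy, scipy, OpenCV 4.12 (cv2) and the standard library are available. Lean on these libraries where they do the work, as an engineer would, in place of code of your own. Each camera call takes 0.05 s, during which the arm holds its last target. There are 200 camera calls.

## Working session

There is one attempt and no reset: what is moved stays moved. The work goes in short steps, Python scripts to look and compute and a shell command to move; the robot and the scene stay as the last step left them, time stands still between calls to the robot, and variables do not carry over. Pictures are saved under pics/ and viewed, on a budget of 10 in all, crops included, one or two more only if the job needs it, and the job is handed in when it is done.

```bash
ls; mkdir -p pics; cat > h.py <<'E'
import numpy as np, cv2, pickle
from bench import get_obs, snapshot, ticket
def shot(n,f):
    s=snapshot(n); cv2.imwrite(f'pics/{f}.png',s['color'][:,:,::-1]); pickle.dump(s,open(f'pics/{f}.pkl','wb')); return s
def load(f): return pickle.load(open(f'pics/{f}.pkl','rb'))
def world(s,u,v,z=None):
    E=s['extrinsics']; R,t=E[:3,:3],E[:3,3]
    d=R.T@np.array([(u-s['cx'])/s['fx'],(v-s['cy'])/s['fy'],1.]); c=-R.T@t
    k=s['depth'][int(round(v)),int(round(u))] if z is None else (z-c[2])/d[2]
    return c+k*d
E
python3 - <<'E'
from h import *
o=get_obs(); print(o)
for n in('top','scene'): shot(n,n+'1')
a=load('top1'); print(a['fx'],a['extrinsics'])
E
```

```text
pics
{'time': 0.0, 'joint_positions': array([-1.42210940e+00,  8.79649453e-02,  1.37220511e+00, -4.15008597e-05,
        1.68361197e+00, -1.03089181e-01]), 'qvel': array([-0.00112348,  0.00118685,  0.00017367, -0.00014266,  0.00144624,
        0.00021839]), 'joint_torque': array([-9.33604970e-04, -3.40172160e+01, -3.02433586e+01,  7.15111778e-02,
        3.29176162e-02, -1.74302700e-04]), 'tool_pos': array([ 0.13692543, -0.53212699,  0.20432369]), 'ee_rot': array([-3.13941067e+00, -1.84271870e-04,  2.51771277e-01]), 'wrist_force': array([-1.11314673, -0.58891129,  0.01263024]), 'wrist_torque': array([-0.02206907, -0.01708712, -0.03378322]), 'width': 0.09402626739018295}
408.628787761291 [[ 0.02917842 -0.99953461  0.00889846 -0.03864489]
 [-0.99779027 -0.02965681 -0.05945627  0.50909176]
 [ 0.0596925  -0.00714396 -0.99819125  0.86666505]
 [ 0.          0.          0.          1.        ]]
```

View pics/top1.png

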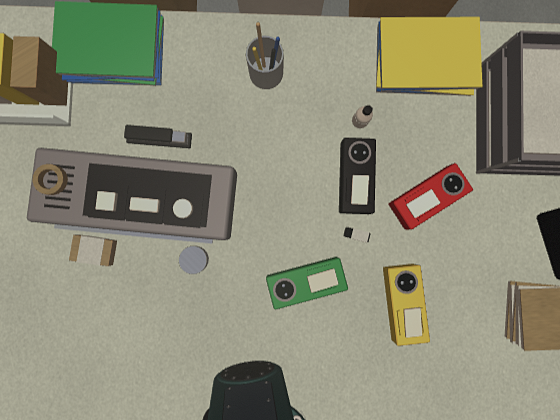

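View pics/scene1.png

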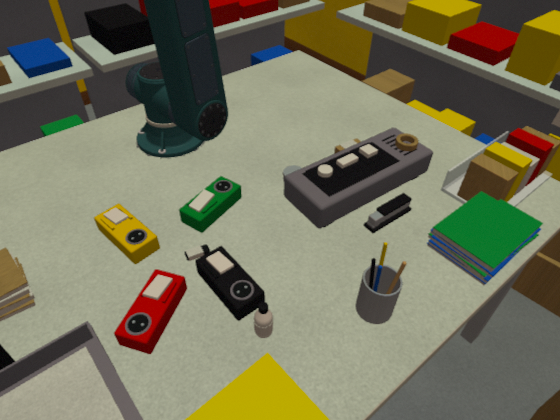

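The top view has four socket-block shapes: black (358,175), red (431,196), green (307,282) and yellow (407,304). The black one is the one meant, since the task rules out the other colours and its socket is at the far end. On the laminator the square key is at (105,201), the bar at (144,205) and the round key at (182,208).

```bash
python3 - <<'E'
from h import *
s=load('top1'); im=s['color']; hsv=cv2.cvtColor(im,cv2.COLOR_RGB2HSV)
g=im.min(2)
def blob(roi,z,th=190):
    x0,y0,x1,y1=roi; m=np.zeros(g.shape,np.uint8); m[y0:y1,x0:x1]=(g[y0:y1,x0:x1]>th)*255
    n,l,st,c=cv2.connectedComponentsWithStats(m)
    for i in range(1,n):
        if st[i,4]>60:
            cs,_=cv2.findContours((l==i).astype(np.uint8),cv2.RETR_EXTERNAL,cv2.CHAIN_APPROX_NONE)
            p=np.array([world(s,u,v,z)[:2] for u,v in cs[0][:,0]],np.float32)
            r=cv2.minAreaRect(p); print('px',c[i].round(1),'rect',np.round(r[0],4),np.round(r[1],4),round(r[2],1),'depthpt',world(s,*c[i]).round(4))
print('keys'); blob((88,168,210,225),.101,170)
print('paddle'); blob((345,165,373,210),.060,170)
# black block
m=np.zeros(g.shape,np.uint8); m[130:220,335:380]=(im[130:220,335:380].max(2)<60)*255
m=cv2.morphologyEx(m,cv2.MORPH_CLOSE,np.ones((25,25)))
cs,_=cv2.findContours(m,cv2.RETR_EXTERNAL,cv2.CHAIN_APPROX_NONE); c=max(cs,key=cv2.contourArea)
p=np.array([world(s,u,v,.045)[:2] for u,v in c[:,0]],np.float32); print('block',cv2.minAreaRect(p))
# laminator via height
pts=np.array([world(s,u,v) for v in range(130,255) for u in range(15,250)])
q=pts[(abs(pts[:,2]-.085)<.012)]; r=cv2.minAreaRect(q[:,:2].astype(np.float32)); print('lam',r,np.median(q[:,2]))
cv2.imwrite('pics/crop1.png',cv2.resize(np.hstack([im[125:225,330:385],im[160:260,80:210]])[:,:,::-1],None,fx=4,fy=4,interpolation=cv2.INTER_CUBIC))
E
```

```text
keys
px [106.3 201.1] rect [0.5071 0.3225] [0.0329 0.032 ] 86.5 depthpt [0.5059 0.3187 0.103 ]
px [143.9 204.1] rect [0.5021 0.2476] [0.0515 0.0211] 86.5 depthpt [0.5023 0.2456 0.1038]
px [181.8 208. ] rect [0.497  0.1733] [0.0312 0.0331] 1.7 depthpt [0.497  0.1725 0.1017]
paddle
px [359.1 187.6] rect [ 0.5488 -0.1809] [0.0315 0.0568] 87.4 depthpt [ 0.5516 -0.1793  0.0617]
block ((0.5793264508247375, -0.17793627083301544), (0.07399076223373413, 0.15903888642787933), 89.73580169677734)
lam ((0.5254414677619934, 0.2805830240249634), (0.39998486638069153, 0.1505538374185562), 86.14933776855469) 0.0867214904973691
```

View pics/crop1.png

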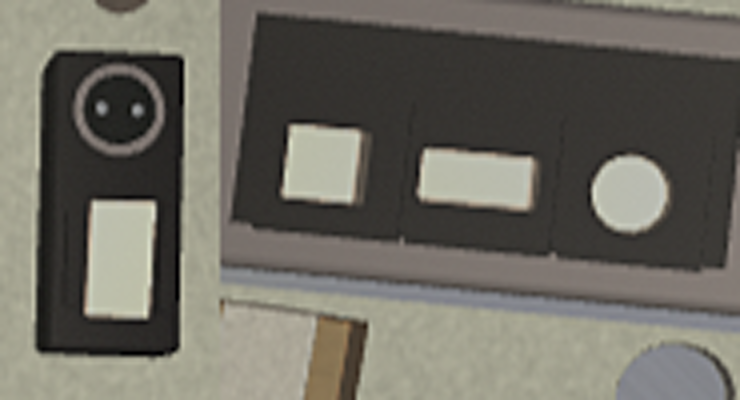

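The crop confirms the black block (paddle near, socket far) and the key order square, bar, round; the sizes and heights also match. Next I shut the fingers, straighten the yaw and move above the paddle.

```bash
python3 -m creep '[[[0,0,0,7.2],[0,0,0,7.2],[36,-29,0,0],[36,-29,0,0],[36,-29,0,0],[36,-29,0,0],[36,-29,0,0],[36,-29,0,0]]]' 0
python3 -m creep '[[[36,-29,0,0],[36,-29,0,0],[36,-29,10,0],[36,-29,10,0],[36,-29,10,0],[36,-29,10,0],[0,0,0,0],[0,0,0,0]]]'
python3 - <<'E'
from h import *
o=get_obs();print(o['tool_pos'],o['ee_rot'],o['wrist_force'],o['width'])
s=shot('wrist','w1');shot('scene','s2');shot('top','t2')
E
```

```text
time: 1.1
tool_pos: [0.3538, -0.3573, 0.205]
ee_rot: [-3.141, 0.0, 0.0]
wrist_force: [0.1, -0.2, 1.0]
width: 0.0171
time: 2.1
tool_pos: [0.5683, -0.1847, 0.1651]
ee_rot: [3.141, 0.001, 0.001]
wrist_force: [0.7, 0.0, -0.8]
width: 0.0002
[ 0.56834719 -0.18472574  0.16506364] [3.14128660e+00 1.28963333e-03 6.05452326e-04] [ 0.67390505  0.03693126 -0.82095154] 0.00022314985032478353
```

View pics/w1.png

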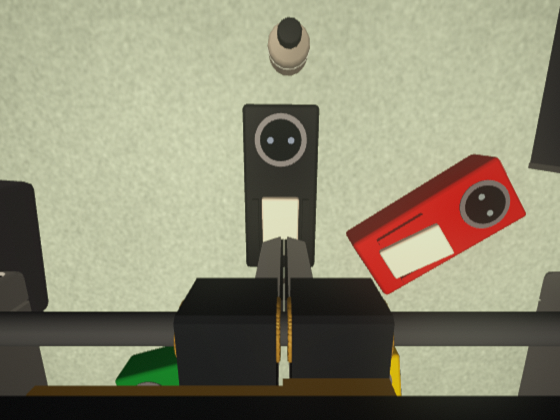

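The wrist view shows the paddle's far edge at row 197, columns 262–299, and the block's far corners at (243,105) and (319,105). The fingers hang over the paddle.

```bash
python3 - <<'E'
from h import *
s=load('w1')
for u,v,z in[(263,198,.067),(298,198,.067),(280.5,198,.067),(280,205,None),(280,212,None),(280,225,None),(243,105,.045),(319,105,.045),(249,190,None),(247,265,.045),(315,265,.045)]:
    print(u,v,z,world(s,u,v,z).round(4))
E
```

```text
263 198 0.067 [ 0.5799 -0.1675  0.067 ]
298 198 0.067 [ 0.58   -0.1987  0.067 ]
280.5 198 0.067 [ 0.58   -0.1831  0.067 ]
280 205 None [ 0.5729 -0.1826  0.0643]
280 212 None [ 0.5661 -0.1826  0.0636]
280 225 None [ 0.5525 -0.1826  0.0596]
243 105 0.045 [ 0.6604 -0.1493  0.045 ]
319 105 0.045 [ 0.6606 -0.2175  0.045 ]
249 190 None [ 0.5829 -0.1527  0.0448]
247 265 0.045 [ 0.5054 -0.1488  0.045 ]
315 265 0.045 [ 0.5055 -0.218   0.045 ]
```

```bash
python3 -m creep '[[[4,-2,25,0],[0,0,30,0],[0,0,25,0],[0,0,12,0],[0,0,0,0]]]'
python3 -m creep '[[[0,0,3,0],[0,0,3,0],[0,0,3,0],[0,0,0,0]]]'
```

```text
time: 2.88
tool_pos: [0.5722, -0.1829, 0.0731]
ee_rot: [-3.141, 0.001, -0.001]
wrist_force: [0.4, -0.5, 0.4]
width: 0.0004
time: 3.38
tool_pos: [0.5733, -0.1826, 0.0649]
ee_rot: [3.141, -0.001, 0.001]
wrist_force: [-0.2, -0.2, 0.6]
width: 0.0005
```

```bash
python3 -m creep '[[[0,0,2,0],[0,0,2,0],[0,0,0,0]]]'
python3 -m creep '[[[0,0,2,0],[0,0,1,0],[0,0,0,0]]]'
python3 -m creep '[[[0,0,1,0],[0,0,0,0]]]'
```

```text
time: 3.75
tool_pos: [0.5734, -0.1826, 0.0608]
ee_rot: [3.141, -0.001, 0.001]
wrist_force: [2.5, -0.2, 2.4]
width: 0.0008
time: 4.12
tool_pos: [0.5736, -0.1826, 0.058]
ee_rot: [3.141, -0.002, 0.001]
wrist_force: [3.2, -0.3, 4.4]
width: 0.0004
time: 4.38
tool_pos: [0.5736, -0.1826, 0.0569]
ee_rot: [3.141, -0.002, 0.0]
wrist_force: [5.2, 0.5, 5.1]
width: 0.0003
```

```bash
python3 -m creep '[[[0,0,1,0],[0,0,0,0]]]'
python3 -m creep '[[[0,0,1,0],[0,0,0,0]]]'
python3 -m creep '[[[0,0,1,0],[0,0,0,0]]]'
```

```text
time: 4.62
tool_pos: [0.5737, -0.1826, 0.0567]
ee_rot: [3.141, -0.002, 0.0]
wrist_force: [4.3, -0.2, 7.9]
width: 0.0007
time: 4.88
tool_pos: [0.5738, -0.1826, 0.0565]
ee_rot: [3.141, -0.003, 0.001]
wrist_force: [2.1, 0.7, 9.7]
width: 0.001
time: 5.12
tool_pos: [0.5738, -0.1826, 0.0564]
ee_rot: [3.141, -0.003, 0.001]
wrist_force: [1.2, 1.0, 14.0]
width: 0.0004
```

It reached a hard stop at the expected height. I'll lift and check.

```bash
python3 -m creep '[[[0,0,-5,0],[0,0,-25,0],[0,0,-40,0],[0,0,-35,0],[0,0,0,0],[0,0,0,0]]]'
python3 - <<'E'
from h import *
s=shot('wrist','w2')
im=s['color'];g=im.min(2); m=np.zeros(g.shape,np.uint8); m[180:240,255:305]=(g[180:240,255:305]>170)*255
ys,xs=np.where(m); print(ys.min(),xs.min(),xs.max())
for v in(ys.min()+3,ys.min()+8,ys.min()+16,ys.min()+24): print(v,world(s,280,v).round(4))
cv2.imwrite('pics/w2c.png',cv2.resize(im[90:290,200:360,::-1],None,fx=3,fy=3))
E
```

```text
time: 5.88
tool_pos: [0.5709, -0.182, 0.1555]
ee_rot: [-3.14, 0.006, 0.0]
wrist_force: [0.4, -0.7, -0.4]
width: 0.0003
201 265 300
204 [ 0.576  -0.1798  0.0546]
209 [ 0.5716 -0.1798  0.0556]
217 [ 0.5644 -0.1798  0.0569]
225 [ 0.5573 -0.1798  0.0585]
```

View pics/w2c.png

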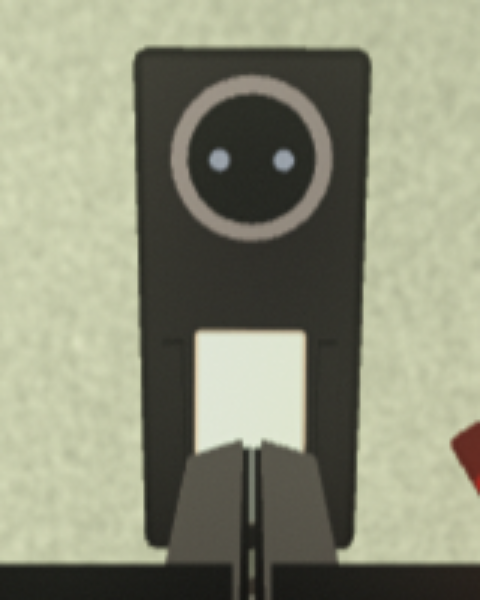

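The crop shows the paddle face now sloping down towards the far end, -0.21 against +0.2 before, so it is tipped about 0.4 rad. The block has not moved. Next I go over the round key.

```bash
python3 -m creep '[[[-9,-44,-1,0],[-9,-44,-1,0],[-9,-44,-1,0],[-9,-44,-1,0],[-9,-44,-1,0],[-9,-44,-1,0],[-9,-44,-1,0],[-9,-44,-1,0]]]'
python3 -m creep '[[[0,0,0,0],[0,0,0,0]]]'
python3 - <<'E'
from h import *
shot('wrist','w3'); s=shot('top','t3'); o=get_obs(); print(o['tool_pos'])
E
```

```text
time: 6.92
tool_pos: [0.4987, 0.1704, 0.1637]
ee_rot: [3.14, 0.005, 0.0]
wrist_force: [0.6, 0.2, 0.3]
width: 0.0002
time: 7.18
tool_pos: [0.4999, 0.1688, 0.1647]
ee_rot: [3.14, 0.003, 0.001]
wrist_force: [0.4, 0.6, -0.4]
width: 0.0003
[0.50049768 0.16824368 0.16539974]
```

View pics/w3.png

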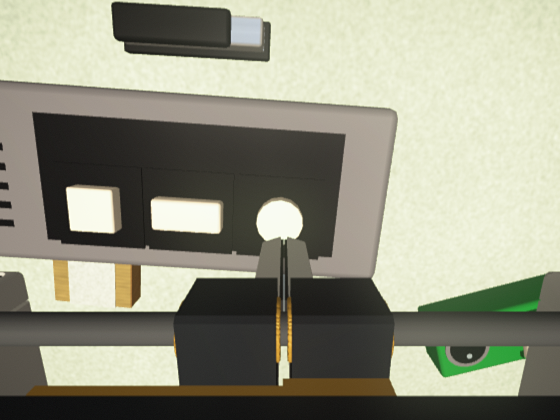

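The round key shows at (280,221), spanning columns 257–302 with its top edge at row 199. The bar is at (187,215) and the square key at (93,209).

```bash
python3 - <<'E'
from h import *
s=load('w3'); g=s['color'].min(2)
for x0,x1 in((245,315),(148,226),(60,124)):
    m=np.zeros(g.shape,np.uint8); m[180:245,x0:x1]=(g[180:245,x0:x1]>205)*255
    ys,xs=np.where(m); b=(xs.min(),xs.max(),ys.min(),ys.max()); print(b)
    print(world(s,(b[0]+b[1]+1)/2,(b[2]+b[3]+1)/2,.101).round(4), world(s,b[0],b[2],.101).round(4),world(s,b[1]+1,b[2],.101).round(4), world(s,(b[0]+b[1])/2,b[2]+10).round(4))
print(world(s,279.5,221,.101))
E
```

```text
(np.int64(257), np.int64(301), np.int64(201), np.int64(239))
[0.5005 0.1708 0.101 ] [0.5164 0.1884 0.101 ] [0.5164 0.1531 0.101 ] [0.5083 0.1712 0.101 ]
(np.int64(151), np.int64(219), np.int64(201), np.int64(232))
[0.5033 0.2454 0.101 ] [0.5162 0.2714 0.101 ] [0.5163 0.2174 0.101 ] [0.5084 0.2451 0.1019]
(np.int64(67), np.int64(112), np.int64(188), np.int64(231))
[0.5089 0.3202 0.101 ] [0.5265 0.3354 0.101 ] [0.5265 0.2998 0.101 ] [0.5186 0.3189 0.1014]
[0.50007072 0.1707711  0.101     ]
```

```bash
python3 -m creep '[[[-2,-3,20,0],[0,0,25,0],[0,0,14,0],[0,0,0,0],[0,0,0,0]]]'
python3 -m creep '[[[0,0,2,0],[0,0,2,0],[0,0,2,0],[0,0,0,0]]]'
```

```text
time: 7.9
tool_pos: [0.4994, 0.1723, 0.1084]
ee_rot: [-3.141, -0.002, -0.0]
wrist_force: [-1.0, 0.5, 0.1]
width: 0.0002
time: 8.4
tool_pos: [0.4987, 0.1725, 0.1014]
ee_rot: [3.141, 0.0, 0.001]
wrist_force: [0.5, -0.3, -0.3]
width: 0.0006
```

```bash
python3 -m creep '[[[0,0,2,0],[0,0,2,0],[0,0,2,0],[0,0,0,0]]]'
python3 -m creep '[[[0,0,1,0],[0,0,0,0]]]'
python3 -m creep '[[[0,0,1,0],[0,0,0,0]]]'
python3 -m creep '[[[0,0,1,0],[0,0,0,0]]]'
```

```text
time: 8.9
tool_pos: [0.4987, 0.1726, 0.0953]
ee_rot: [-3.142, -0.0, 0.0]
wrist_force: [-0.2, 1.1, 1.3]
width: 0.0002
time: 9.15
tool_pos: [0.4988, 0.1725, 0.0952]
ee_rot: [-3.142, -0.0, 0.001]
wrist_force: [-2.4, 0.5, 5.1]
width: 0.0005
time: 9.4
tool_pos: [0.4989, 0.1725, 0.0951]
ee_rot: [-3.141, -0.001, 0.001]
wrist_force: [-3.7, -0.5, 8.6]
width: 0.0004
time: 9.65
tool_pos: [0.4989, 0.1725, 0.095]
ee_rot: [-3.141, -0.001, 0.001]
wrist_force: [-4.2, -0.4, 12.2]
width: 0.0006
```

The round key hit its stop at z = 0.095, which is 6 mm in. I lift, move over the bar and check both.

```bash
python3 -m creep '[[[0,0,-6,0],[0,0,-20,0],[0,0,-37,0],[2,-37,0,0],[2,-36,0,0],[0,0,0,0],[0,0,0,0],[0,0,0,0]]]'
python3 - <<'E'
from h import *
s=shot('wrist','w4'); print(get_obs()['tool_pos']); g=s['color'].min(2)
cv2.imwrite('pics/w4.png',s['color'][120:320,80:480,::-1].repeat(2,0).repeat(2,1))
n,l,st,c=cv2.connectedComponentsWithStats(((g>205)*255).astype(np.uint8)[150:245])
for v in (215,225): print([world(s,u,v).round(4) for u in (375,280,190)])
E
```

```text
time: 10.65
tool_pos: [0.5027, 0.2445, 0.1551]
ee_rot: [3.141, 0.0, -0.001]
wrist_force: [0.1, -1.2, -0.1]
width: 0.0005
[0.50271015 0.24454207 0.15527005]
[array([0.5091, 0.172 , 0.0955]), array([0.5106, 0.2461, 0.101 ]), array([0.5104, 0.3148, 0.1004])]
[array([0.5008, 0.1713, 0.0948]), array([0.5027, 0.2461, 0.1012]), array([0.5024, 0.3154, 0.1004])]
```

View pics/w4.png

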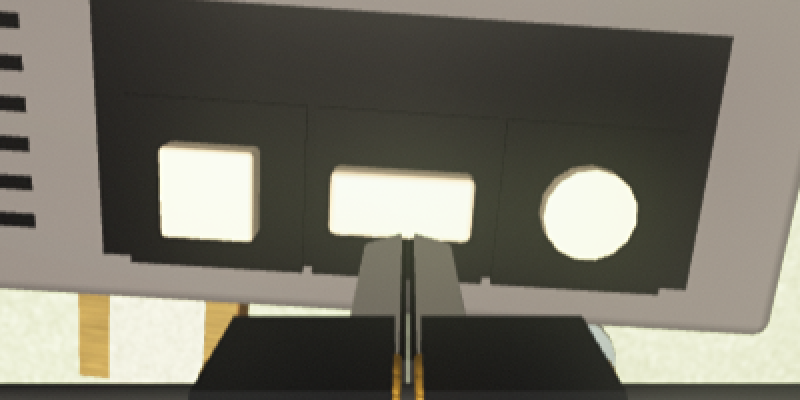

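The view shows the round key down at z = 0.095, with the bar and square keys up at 0.101. The fingers are centred over the bar, so I press it.

```bash
python3 -m creep '[[[0,-1,25,0],[0,0,23,0],[0,0,0,0],[0,0,3,0],[0,0,3,0],[0,0,3,0],[0,0,0,0]]]'
python3 -m creep '[[[0,0,2,0],[0,0,1,0],[0,0,0,0]]]'
python3 -m creep '[[[0,0,1,0],[0,0,0,0]]]'
python3 -m creep '[[[0,0,1,0],[0,0,0,0]]]'
```

```text
time: 11.58
tool_pos: [0.5034, 0.2466, 0.0993]
ee_rot: [-3.141, -0.002, 0.0]
wrist_force: [1.6, -1.0, 2.7]
width: 0.0006
time: 11.95
tool_pos: [0.5033, 0.2466, 0.0961]
ee_rot: [-3.141, -0.002, 0.0]
wrist_force: [2.5, 1.0, 4.5]
width: -0.0
time: 12.2
tool_pos: [0.5033, 0.2466, 0.0953]
ee_rot: [-3.141, -0.002, 0.0]
wrist_force: [1.2, -0.5, 6.1]
width: 0.0005
time: 12.45
tool_pos: [0.5034, 0.2466, 0.0952]
ee_rot: [-3.141, -0.002, 0.0]
wrist_force: [-0.0, -0.4, 8.5]
width: 0.0008
```

```bash
python3 -m creep '[[[0,0,1,0],[0,0,1,0],[0,0,0,0]]]'
python3 -m creep '[[[0,0,-8,0],[0,0,-20,0],[0,0,-40,0],[0,20,-20,0],[0,20,0,0],[0,20,0,0],[0,0,0,0],[0,0,0,0]]]'
python3 - <<'E'
from h import *
s=shot('wrist','w5'); t=shot('top','t5'); t0=load('top1')
for x in((375,225),(280,220),(190,215)): pass
g=s['color'].min(2); m=((g>205)*255).astype(np.uint8); m[:150]=0; m[260:]=0
n,l,st,c=cv2.connectedComponentsWithStats(m)
for i in range(1,n):
    if 500<st[i,4]<6000:
        u,v=c[i]; print(c[i].round(), st[i], world(s,u,v-6).round(4))
cv2.imwrite('pics/t5v.png',np.hstack([t0['color'][80:300,10:400],t['color'][80:300,10:400]])[:,:,::-1])
E
```

```text
time: 12.82
tool_pos: [0.5034, 0.2467, 0.095]
ee_rot: [-3.141, -0.003, 0.001]
wrist_force: [-2.7, -1.6, 15.1]
width: 0.0008
time: 13.82
tool_pos: [0.5022, 0.1862, 0.1783]
ee_rot: [3.142, 0.002, -0.0]
wrist_force: [0.2, -0.8, -0.1]
width: 0.0002
[121. 209.] [ 100  188   43   42 1628] [0.5142 0.3197 0.1011]
[300. 218.] [ 279  199   42   40 1331] [0.5043 0.1712 0.0943]
[211. 215.] [ 179  200   65   31 1746] [0.5088 0.2457 0.0995]
```

View pics/t5v.png

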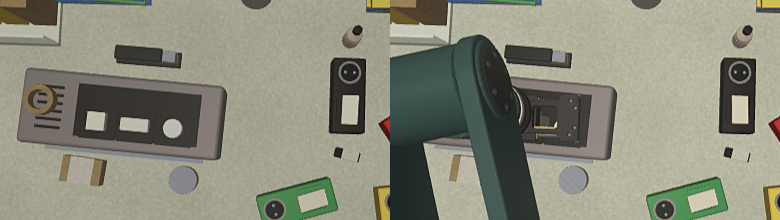

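View pics/w5.png

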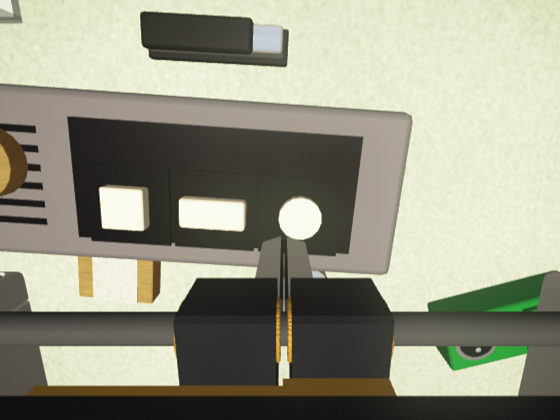

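The round key stays down (300,218), the bar (211,215) and square key (121,209) are up, and the surroundings match the first picture. I'm handing it in.

```bash
python3 -c "
from bench import ticket
print(ticket.close_job())"
```

```text
the job is handed in; nothing more can be done
None
```

I started the laminator in the order asked and handed the job in at about 14 s on the robot's clock. The fingers were closed and clear of everything by 75 mm or more.

- **Paddle:** I pressed the raised end of the black block's paddle to its stop, at up to 14 N. Its face slope went from about +0.2 to -0.21, so it turned about 0.4 rad.
- **Round key:** I pushed it in to its stop. It was still down at the last look, its top at z = 0.094–0.095 against 0.101 when up.
- **Bar key:** I pressed it to its stop at z = 0.095, with up to 15 N, and let go. It came back up, though the last depth reading of 0.0995 was about 1.5 mm low. I took that as depth noise and did not check it again.
- **Square key and surroundings:** The square key stayed up at 0.101. The socket block and the other things in view looked unmoved in the before and after pictures. The arm hid the tape roll in the last top view; the wrist view showed only its edge, on the laminator's top.

No check failed.

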